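# Mount the brass stud in the desk microphone stand

## Robot

A 6-joint arm with a two-finger parallel gripper is mounted at the origin on the work surface. World frame = base frame: x ahead of the robot, y to its left, z up, the work surface at z = 0. Lengths are in mm, angles in rad, forces in N, time in s.
With the tool pointing down it reaches from about 350 to 800 mm from the base axis. Payload 7.3 kg.
Tool frame: the origin (TCP) lies at the very end of the fingers, on their centre line; the grasp point (between the pads) lies 19 mm behind it; z points along the fingers, y is the direction in which the jaws open and shut (so a half turn about z gives the same grasp; the last joint's range is limited). The gripper opens to 85 mm and grips with 20 to 120 N. Pads are 22 mm wide; open, the fingers measure 114 mm over their backs; the gripper's body (76 mm by 85 mm) begins 54 mm behind the grasp point. The pads swing forward as they close: fully open they stand 13 mm farther back than shut.
Start: joints at [0.976, 0.342, 1.524, -0, 1.275, -0.146], TCP at [227.778, 473.034, 231.322] pointing down, gripper open.
Joint ranges: [-2.53, 2.53], [-0.77, 2.02], [0.04, 2.7], [-1, 4.14], [0.28, 2.66], [-3.11, 3.11]. Speed limits (rad/s): [2.57, 2.57, 3.14, 3.14, 3.14, 3.14].

## Interface

Orientations are given as a unit quaternion [x, y, z, w].
In Python, from workcell import robot, hand, cams, job, models, readout gives the robot as it stands. The module is installed in compiled form; this text tells all that it offers. Calls block until the motion is done:
- robot.goto(position, orientation): joint-space move of the TCP to a pose.
- robot.move_straight(position, frame=None, speed=150): straight line of the TCP; frame=None keeps the orientation; speed is the mean speed in mm/s.
- robot.movej(angles): joint-space move.
- hand.set_gripper(opening): finger opening in mm; the grip force is fixed at half the most; returns when the fingers have stopped.
- robot.pause(seconds).
- robot.ik(position, orientation): joint angles nearest the present ones, or None.
- cams.get_image(name): name is "scene" or "top" or "wrist"; returns a dict with "pixels" (480x640x3 uint8, red, green, blue), "fx", "fy", "cx", "cy" (pixels), "distortion" ([k1, k2, p1, p2, k3] as OpenCV has them; the pictures are not rectified), "view" (4x4, takes a point from world to camera coordinates); the wrist camera has in their place "T_tool_cam" (4x4, takes a point from camera to tool coordinates, whose origin is the TCP and whose axes are the flange's). Camera axes: x right, y down, z forward; pixel columns grow to the right and rows downward; lengths in mm; the calibration is good to about 2 mm. A picture is of the moment at which its call begins: read the wrist's pose just before it. There is no depth.
A pose or a line that the arm cannot do raises robot.MotionError and nothing moves.
- job.close_job(): hands the job in, once; it reports no verdict.
Trained networks look in a picture, given as the dict that the camera call returned (one of the last four; its "shot" number tells which), for a name from the list of things; names that differ only in an ending like _2 or _b are one class to them, and where a whole thing is asked for, a point or a joint stands for the part that bears it (a point fixed in the world has none). Each returns a list of dicts, best first, with "conf" (0 to 1); they miss things now and then, are a little off and sometimes report something else, mostly with a low value. They report only what shows in the picture. A call takes as long as a camera call. They do not tell look-alikes from the thing itself.
- models.recognise(picture, target): "location" ([x, y, z] in mm, in the coordinates of the camera as it stood for that picture, good to about 4 mm: the middle of the surface that is visible of it).
- models.masks_of(picture, target): "mask" (480x640 bool, what is visible of it).
- models.place_of(picture, target): "location" ([x, y, z] in mm, in the coordinates of the camera as it stood for that picture, good to about 4 mm: a listed point, or the origin of a listed thing).
Readings, each from a call of its own:
- readout.get_time(): time.
- readout.get_joints(): joint angles.
- readout.get_qvel(): joint speeds.
- readout.get_joint_efforts(): joint torques, N m.
- readout.get_ee_pos(): TCP position.
- readout.get_tool_rot(): TCP orientation.
- readout.get_wrist_force(): force on the tool from outside, world axes, zero at the start.
- readout.get_ft_torque(): the same for the moment, N m.
- readout.get_opening(): finger opening in mm.
Only numpy, scipy, OpenCV 4.12 (cv2) and the standard library are available. Lean on these libraries where they do the work, as an engineer would, in place of code of your own. Each camera call takes 0.05 s, during which the arm holds its last target.

## Task

Take the brass stud out of the storage block and set it, shank first, fully home into the collet of the leaning desk microphone stand. Then tighten the stand's black nut clockwise until it grips the stud firmly, stop there without forcing it any further, and let go. Leave the other studs, the CD pile and the music player where they are.

Things in the scene. Friction and masses are not known exactly. Their poses are not given: they have to be found in the camera images.
- brass_stud_grip (a point): The brass stud's grip point, on its axis, 9 mm below the top of its knurled round head (22 mm diameter, 32 mm tall), 23 mm above the shoulder (the head's flat underside) and 57 mm above the foot. z runs from foot to head. At the start the stud stands upright in one of the three holes of the storage block, its shoulder on the block's top.
- brass_stud_shoulder (a point): The centre of the brass stud's shoulder, where the shank meets the head; same axes as the grip point. When the stud is fully home in the collet this point is at the collet mouth.
- collet_mouth (a point): Centre of the mouth of the collet on top of the microphone stand: a steel sleeve, outer diameter 24 mm, bore 16 mm, 39 mm deep. z points out of the bore along its axis, which leans 15 degrees from vertical towards the point's own -x. The stand's tube is slimmer than 34 mm for 45 mm below the nut.
- nut_grip (a point): Black knurled nut around the collet: diameter 40 mm, 22 mm tall, top 2 mm below the collet mouth. The point is on the axis, 8 mm below the nut's top; z is the collet's axis, pointing out; the point does not turn with the nut. Clockwise from above (negative about z) tightens. It resists with about 0.25 N m when free and stays where left.
- jaw0: First of six brass jaws inside the bore, 11 to 23 mm below the mouth, driven by the nut. How loose they start differs: it takes 1.1 to 2.0 rad of nut before they touch a seated shank. From there the nut pushes back with a further 0.45 N m per rad (felt also while it is held still): 0.25 to 0.6 rad past first touch is a firm grip, 1 rad is too tight.
- jaw2: The third of the six jaws, 120 degrees round.
- jaw4: The fifth of the six jaws, 240 degrees round.
- brass_stud: The brass stud, about 100 g; origin at the centre of its foot, z towards the head. Below the head a plain round shank 14 mm in diameter and 34 mm long, its foot tapering to 9 mm over the last 4 mm.
- block: Grey storage block, fixed, 60 x 200 x 45 mm (x, y, z); origin at the centre of its underside. Three holes 17 mm wide and 40 mm deep along its y axis, 65 mm apart, each holding a stud.
- stand: The microphone stand's round foot, 150 mm in diameter, fixed; origin at the centre of its underside. The tube leans towards its -x.
- black_stud_grip (a point): Black stud, same shape as the brass one, in the block; to be left alone.
- blue_stud_grip (a point): Blue stud, same shape, in the block; to be left alone.
- cd_pile_center (a point): Centre of a pile of three CD cases, 125 x 142 x 30 mm; to be left alone.
- player_center (a point): Centre of a green pocket music player, 104 x 62 x 14 mm, lying flat; to be left alone.
Not all that is in view belongs to the job. Of the things shaped like the brass_stud, the brass one is meant.

How it is judged:
By the outcome, as a careful person would: the job done as asked, in the order asked, and still so for the second after the job is handed in, with the robot touching nothing.
It also fails if it takes over 61 s, if anything falls off the work surface, if the arm or the gripper's body presses on something with over 40 N, if the wrist force passes 120 N, or if a joint passes its speed limit or range.

## Working session

There is one attempt and no reset: what is moved stays moved. The work goes in short steps, each a Python script; the robot and the scene stay as the last script left them, time stands still between calls to the robot, and variables do not carry over. Pictures are saved under pics/ and viewed, and the job is handed in when it is done.

```bash
mkdir -p pics; ls; cat > h.py <<'E'
import numpy as np, cv2
from scipy.spatial.transform import Rotation as R
from workcell import robot, hand, cams, job, models, readout
np.set_printoptions(precision=3,suppress=True)
def save(p,n): cv2.imwrite('pics/'+n,cv2.cvtColor(p['pixels'],cv2.COLOR_RGB2BGR))
def toworld(pic,loc,pose=None):
    loc=np.asarray(loc,float)
    if 'view' in pic:
        V=np.array(pic['view']); return V[:3,:3].T@(loc-V[:3,3])
    T=np.array(pic['T_tool_cam']); l=T[:3,:3]@loc+T[:3,3]
    return R.from_quat(pose[1]).apply(l)+pose[0]
def pose(): return (np.array(readout.get_ee_pos()),np.array(readout.get_tool_rot()))
def ray(pic,uv,ps=None):
    K=np.array([[pic['fx'],0,pic['cx']],[0,pic['fy'],pic['cy']],[0,0,1.]])
    q=cv2.undistortPoints(np.array([[uv]],float),K,np.array(pic['distortion'],float))[0,0]
    o=toworld(pic,[0,0,0],ps); d=toworld(pic,[q[0],q[1],1],ps)-o
    return o,d/np.linalg.norm(d)
def proj(pic,X,ps=None):
    K=np.array([[pic['fx'],0,pic['cx']],[0,pic['fy'],pic['cy']],[0,0,1.]])
    if 'view' in pic: V=np.array(pic['view'])
    else:
        M=np.eye(4);M[:3,:3]=R.from_quat(ps[1]).as_matrix();M[:3,3]=ps[0]
        V=np.linalg.inv(M@np.array(pic['T_tool_cam']))
    X=np.atleast_2d(X).astype(float)
    return cv2.projectPoints(X,cv2.Rodrigues(V[:3,:3])[0],V[:3,3],K,np.array(pic['distortion'],float))[0][:,0]
E
python3 - <<'E'
from h import *
print(readout.get_time(),pose(),readout.get_opening())
for n in ['scene','top','wrist']:
    ps=pose(); p=cams.get_image(n); save(p,n+'0.png')
    for t in ['brass_stud_grip','brass_stud_shoulder','collet_mouth','nut_grip','block','stand','jaw0','jaw2','jaw4','black_stud_grip','blue_stud_grip','cd_pile_center','player_center']:
        r=models.place_of(p,t)
        print(n,t,[(round(x['conf'],2),toworld(p,x['location'],ps).round(1)) for x in r[:3]])
    if n=='wrist': print(p['T_tool_cam'])
    else: print(toworld(p,[0,0,0]))
print(readout.get_time())
E
```

```text
pics
0.0 (array([227.539, 472.682, 230.61 ]), array([ 0.223,  0.975, -0.001, -0.   ])) 85.34115482762466
scene brass_stud_grip [(0.87, array([ 663.4, -268.1,   61.2])), (0.55, array([ 530. , -228.6,   66.4])), (0.52, array([ 422.9, -250.7,   57.2]))]
scene brass_stud_shoulder [(0.67, array([ 536.6, -225.8,   44.2])), (0.66, array([ 418.8, -252.3,   33.9])), (0.61, array([ 664.1, -264.4,   33.5]))]
scene collet_mouth [(0.82, array([555. , 222.2, 122.7]))]
scene nut_grip [(0.91, array([563.5, 222. , 107.1]))]
scene block [(0.71, array([ 532.7, -228.4,   -0.9]))]
scene stand [(0.69, array([562.9, 224.2, 106.4])), (0.6, array([576.8, 238.1,  -2.5]))]
scene jaw0 []
scene jaw2 []
scene jaw4 []
scene black_stud_grip [(0.79, array([ 556.7, -168.1,   72. ]))]
scene blue_stud_grip [(0.55, array([ 505.1, -284.2,   65.4]))]
scene cd_pile_center [(0.78, array([ 762.4, -132.1,   15. ]))]
scene player_center [(0.73, array([760.9,  39.9,   8.5]))]
[1128.047 -425.958  543.636]
top brass_stud_grip [(0.66, array([ 530.9, -227. ,   67.6])), (0.66, array([ 422.2, -251.5,   59.4]))]
top brass_stud_shoulde
[... 435 characters left out ...]
-286.4,   63.8]))]
top cd_pile_center [(0.6, array([ 757.1, -131.9,   14.9])), (0.55, array([ 500. , -285.9,   65.5]))]
top player_center [(0.93, array([751.5,  36.4,   7.1])), (0.47, array([575.7, 234.6,   6.8])), (0.4, array([554.4, 225.1, 108. ]))]
[472.782 -21.373 952.582]
wrist brass_stud_grip []
wrist brass_stud_shoulder []
wrist collet_mouth []
wrist nut_grip []
wrist block []
wrist stand []
wrist jaw0 []
wrist jaw2 []
wrist jaw4 []
wrist black_stud_grip []
wrist blue_stud_grip []
wrist cd_pile_center []
wrist player_center []
[[   0.001   -0.957   -0.29    73.917]
 [   1.       0.001    0.      -0.887]
 [  -0.      -0.29     0.957 -144.549]
 [   0.       0.       0.       1.   ]]
2.1
```

View images.

View pics/scene0.png

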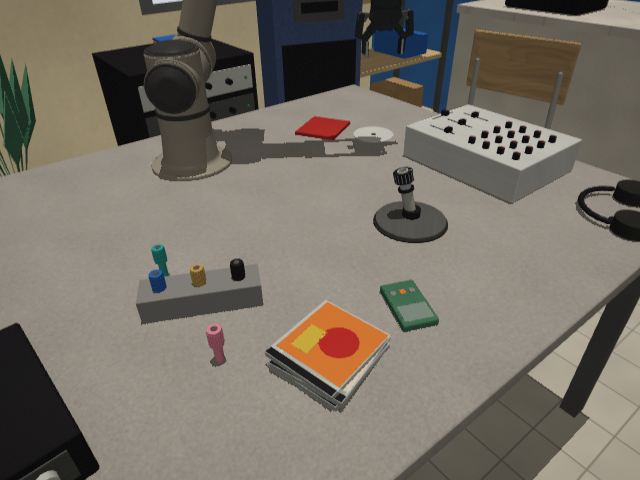

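View pics/top0.png

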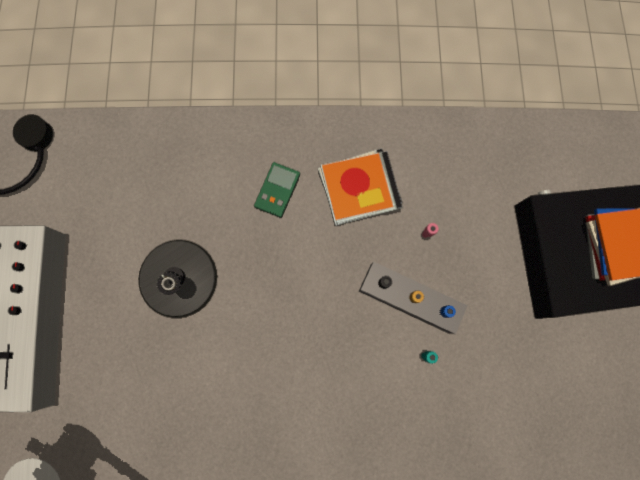

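```bash
python3 -c "
import cv2
a=cv2.imread('pics/scene0.png');b=cv2.imread('pics/top0.png')
cv2.imwrite('pics/sz.png',cv2.resize(a[60:260,300:560],(780,600),interpolation=2))
"
```

```text
(no output)
```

View pics/sz.png

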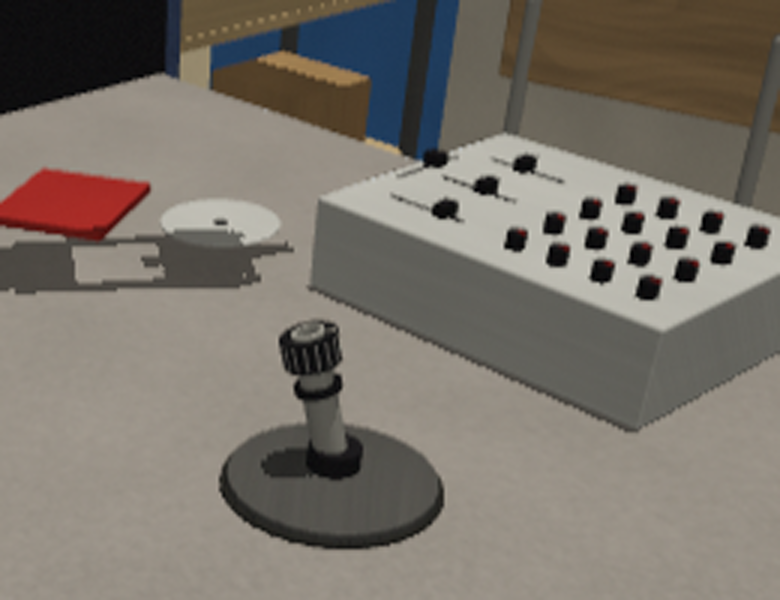

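```bash
cat >> h.py <<'E'
def quat(axis_out,yaw):
    """tool z = -axis_out; tool y (jaw dir) horizontal-ish heading yaw"""
    z=-np.array(axis_out,float)/np.linalg.norm(axis_out)
    y=np.array([np.cos(yaw),np.sin(yaw),0]); y-=z*(y@z); y/=np.linalg.norm(y)
    return R.from_matrix(np.c_[np.cross(y,z),y,z]).as_quat()
E
python3 - <<'E'
from h import *
t0=readout.get_time()
M=np.array([552.5,221.5,121.]);h=np.arctan2(-17,-25);a=np.array([np.sin(np.radians(15))*np.cos(h),np.sin(np.radians(15))*np.sin(h),np.cos(np.radians(15))])
for y in np.arange(0,360,30):
    print(y,'vert',robot.ik(M+[0,0,100],quat([0,0,1],np.radians(y))),'\n ins',robot.ik(M+a*4,quat(a,np.radians(y))),'\n nut',robot.ik(M-a*29,quat(a,np.radians(y))))
S=np.array([530,-228,49.])
for y in np.arange(0,360,30): print(y,'stud',robot.ik(S,quat([0,0,1],np.radians(y))))
print(readout.get_time()-t0)
E
```

```text
0 vert [ 0.253  0.479  1.337 -0.     1.325  0.253] 
 ins [0.198 0.451 1.713 0.149 0.741 0.116] 
 nut [0.205 0.508 1.722 0.159 0.675 0.108]
30 vert [ 0.253  0.479  1.337 -0.     1.325 -0.271] 
 ins [ 0.198  0.451  1.713  0.149  0.741 -0.421] 
 nut [ 0.205  0.508  1.722  0.159  0.675 -0.429]
60 vert [ 0.253  0.479  1.337 -0.     1.325 -0.795] 
 ins [ 0.198  0.451  1.713  0.149  0.741 -0.961] 
 nut [ 0.205  0.508  1.722  0.159  0.675 -0.969]
90 vert [ 0.253  0.479  1.337 -0.     1.325 -1.318] 
 ins [ 0.198  0.451  1.713  0.149  0.741 -1.487] 
 nut [ 0.205  0.508  1.722  0.159  0.675 -1.495]
120 vert [ 0.253  0.479  1.337 -0.     1.325 -1.842] 
 ins [ 0.198  0.451  1.713  0.149  0.741 -1.997] 
 nut [ 0.205  0.508  1.722  0.159  0.675 -2.005]
150 vert [ 0.253  0.479  1.337 -0.     1.325 -2.365] 
 ins [ 0.198  0.451  1.713  0.149  0.741 -2.505] 
 nut [ 0.205  0.508  1.722  0.159  0.675 -2.512]
180 vert [ 0.253  0.479  1.337 -0.     1.325 -2.889] 
 ins [ 0.198  0.451  1.713  0.149  0.741 -3.025] 
 nut [ 0.205  0.508  1.722  0.159  0.675 -3.033]
210 vert [ 0.253  0.479  1.337 -0.     1.325  
[... 554 characters left out ...]
   1.325  0.776] 
 ins [0.198 0.451 1.713 0.149 0.741 0.637] 
 nut [0.205 0.508 1.722 0.159 0.675 0.629]
0 stud [-0.539  0.633  1.594 -0.     0.914 -0.539]
30 stud [-0.539  0.633  1.594 -0.     0.914 -1.063]
60 stud [-0.539  0.633  1.594 -0.     0.914 -1.586]
90 stud [-0.539  0.633  1.594 -0.     0.914 -2.11 ]
120 stud [-0.539  0.633  1.594 -0.     0.914 -2.633]
150 stud None
180 stud [-0.539  0.633  1.594 -0.     0.914  2.603]
210 stud [-0.539  0.633  1.594 -0.     0.914  2.079]
240 stud [-0.539  0.633  1.594 -0.     0.914  1.555]
270 stud [-0.539  0.633  1.594 -0.     0.914  1.032]
300 stud [-0.539  0.633  1.594 -0.     0.914  0.508]
330 stud [-0.539  0.633  1.594 -0.     0.914 -0.015]
0.0
```

```bash
python3 - <<'E'
from h import *
M=np.array([552.5,221.5,121.])
T=['collet_mouth','nut_grip','stand','jaw0','jaw2','jaw4']
def shot(n):
    ps=pose(); p=cams.get_image('wrist'); save(p,n)
    np.save('pics/'+n[:-4]+'.npy',{'ps':ps,**p},allow_pickle=True)
    print(n,readout.get_time(),ps)
    for t in T:
        r=models.place_of(p,t); print(t,[(round(x['conf'],2),toworld(p,x['location'],ps).round(1),proj(p,toworld(p,x['location'],ps),ps).round()) for x in r[:2]])
robot.goto(M+[0,0,100],quat([0,0,1],0.0)); robot.pause(.2)
shot('w1.png')
robot.goto(M+[20,0,90],quat([0,0,1],-np.pi/2-.3)); robot.pause(.2)
shot('w2.png')
E
```

```text
w1.png 3.8667 (array([551.981, 222.507, 221.18 ]), array([0.706, 0.708, 0.   , 0.   ]))
collet_mouth [(0.79, array([555.8, 221.4, 118. ]), array([[329., 241.]]))]
nut_grip [(0.56, array([559.2, 223.3, 113.7]), array([[333., 237.]]))]
stand [(0.85, array([574.1, 239.2,  -0.4]), array([[345., 192.]]))]
jaw0 []
jaw2 []
jaw4 []
w2.png 6.05 (array([572.491, 221.493, 211.037]), array([ 0.989, -0.149,  0.   , -0.   ]))
collet_mouth [(0.86, array([555.4, 216.6, 121. ]), array([[335., 267.]]))]
nut_grip [(0.77, array([560.6, 223.5, 110.8]), array([[324., 258.]]))]
stand [(0.93, array([574.5, 239.2,   3.7]), array([[305., 214.]]))]
jaw0 []
jaw2 []
jaw4 []
```

View pics/w1.png

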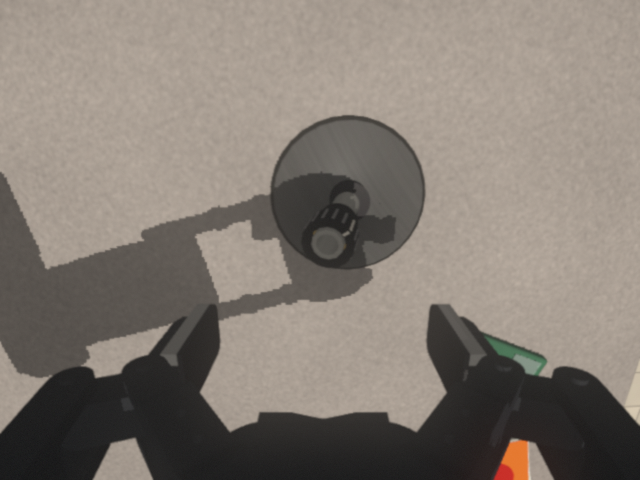

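View pics/w2.png

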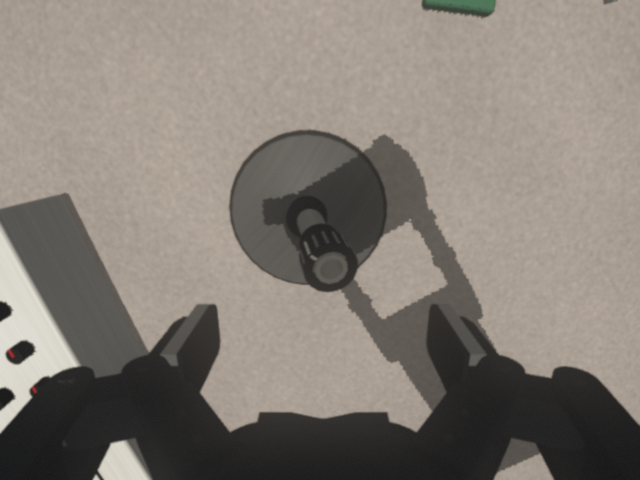

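```bash
python3 -c "
import cv2,numpy as np
a=cv2.imread('pics/w1.png')[195:275,285:385];b=cv2.imread('pics/w2.png')[220:300,280:380]
f=lambda x:cv2.resize(cv2.convertScaleAbs(x,alpha=1.8),(750,600),interpolation=cv2.INTER_CUBIC)
cv2.imwrite('pics/z1.png',f(a));cv2.imwrite('pics/z2.png',f(b))
"
```

```text
(no output)
```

View pics/z1.png

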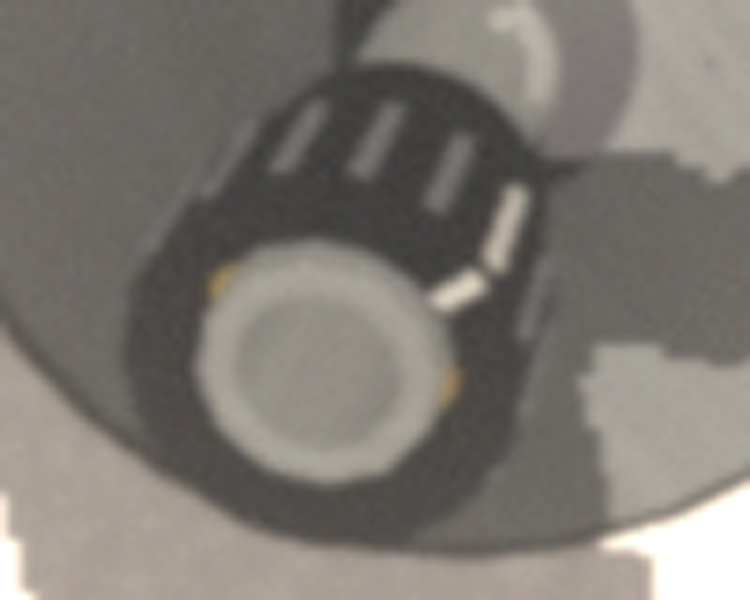

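View pics/z2.png

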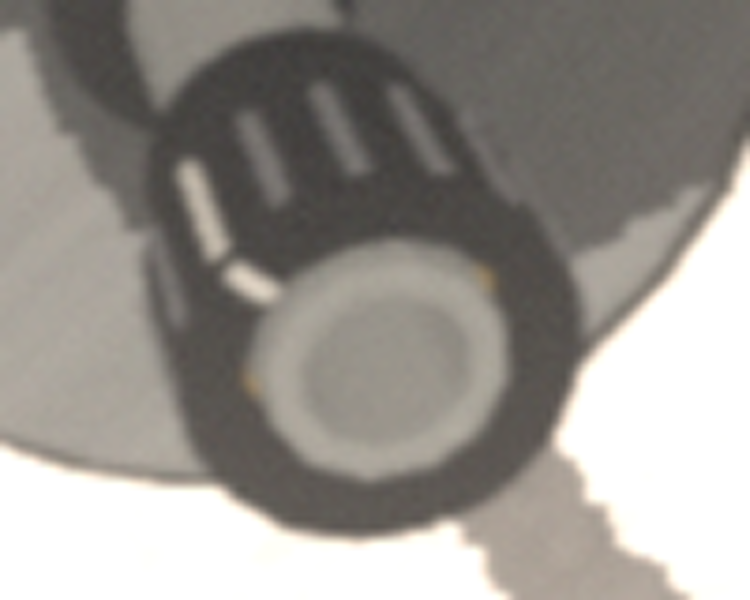

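```bash
python3 -c "
import cv2,numpy as np
a=cv2.imread('pics/top0.png')[258:308,140:200];b=cv2.imread('pics/scene0.png')[160:220,375:450]
f=lambda x:cv2.resize(cv2.convertScaleAbs(x,alpha=1.8),(x.shape[1]*10,x.shape[0]*10),interpolation=cv2.INTER_CUBIC)
cv2.imwrite('pics/z3.png',f(a));cv2.imwrite('pics/z4.png',f(b))
"
python3 - <<'E'
from h import *
from scipy.optimize import least_squares
P=[np.load(f'pics/w{i}.npy',allow_pickle=True).item() for i in (1,2)]
def tri(uvs,z=None):
    rs=[ray(p,u,p['ps']) for p,u in zip(P,uvs)]
    A=sum(np.eye(3)-np.outer(d,d) for o,d in rs); b=sum((np.eye(3)-np.outer(d,d))@o for o,d in rs)
    X=np.linalg.solve(A,b)
    print(X,[proj(p,X,p['ps'])[0]-u for p,u in zip(P,uvs)])
    if z is not None: print([ (o+d*(z-o[2])/d[2]) for o,d in rs])
tri([(327.5,243),(330.7,268)],121)
tri([(347.5,192.5),(308.5,208)],6)
print(P[0]['fx'],P[0]['distortion'])
E
```

```text
[554.868 220.426 119.01 ] [array([-0.213,  0.216]), array([-0.268, -0.158])]
[array([554.992, 221.195, 121.   ]), array([555.44 , 220.099, 121.   ])]
[577.156 235.797 -13.394] [array([-0.651,  0.632]), array([-0.805, -0.438])]
[array([576.487, 239.501,   6.   ]), array([579.951, 233.226,   6.   ])]
357.9866579164892 [-0.052  0.     0.     0.     0.   ]
```

View pics/z3.png

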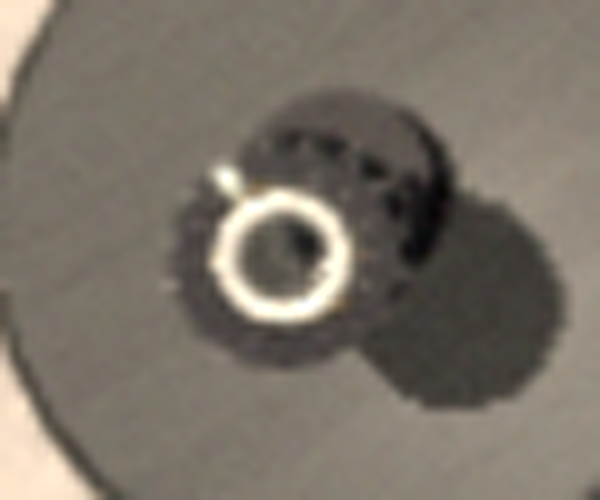

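View pics/z4.png

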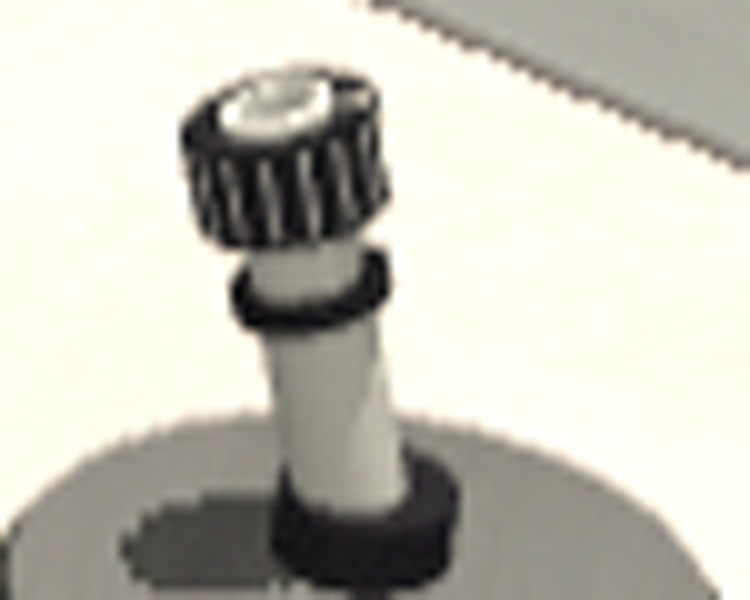

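```bash
python3 - <<'E'
from h import *
tp=cams.get_image('top'); sc=cams.get_image('scene')
for z in (118,120,122):
  o,d=ray(tp,(167.75,283.05)); print(z,o+d*(z-o[2])/d[2])
  o,d=ray(sc,(402.1,169.6)); print(z,'sc',o+d*(z-o[2])/d[2])
# foot circle in top
m=models.masks_of(tp,'stand'); mm=m[0]['mask'].astype(np.uint8); c=max(cv2.findContours(mm,0,1)[0],key=cv2.contourArea); e=cv2.fitEllipse(cv2.convexHull(c)); print(m[0]['conf'],e)
o,d=ray(tp,e[0]); print(o+d*(6-o[2])/d[2])
ms=models.masks_of(tp,'brass_stud')
for q in ms: 
  ys,xs=np.nonzero(q['mask']); print(q['conf'],xs.mean(),ys.mean(),len(xs), end=' '); o,d=ray(tp,(xs.mean(),ys.mean())); print(o+d*(77-o[2])/d[2])
print(readout.get_time())
a=cv2.cvtColor(tp['pixels'],cv2.COLOR_RGB2BGR)[265:345,355:475]
cv2.imwrite('pics/z5.png',cv2.resize(a,(780,520),interpolation=2))
E
```

```text
118 [553.801 221.04  118.   ]
118 sc [554.413 224.091 118.   ]
120 [553.606 220.459 120.   ]
120 sc [557.108 221.037 120.   ]
122 [553.412 219.878 122.   ]
122 sc [559.804 217.982 122.   ]
0.59 ((177.4541015625, 278.1816711425781), (77.63005828857422, 80.47380065917969), 44.79716491699219)
[574.223 234.54    6.   ]
0.67 429.7557251908397 230.17557251908397 131 [ 652.822 -256.985   77.   ]
0.54 416.4076923076923 296.3 130 [ 528.037 -225.217   77.   ]
0.42 429.28859060402687 356.6845637583893 149 [ 417.854 -244.078   77.   ]
6.55
```

View pics/z5.png

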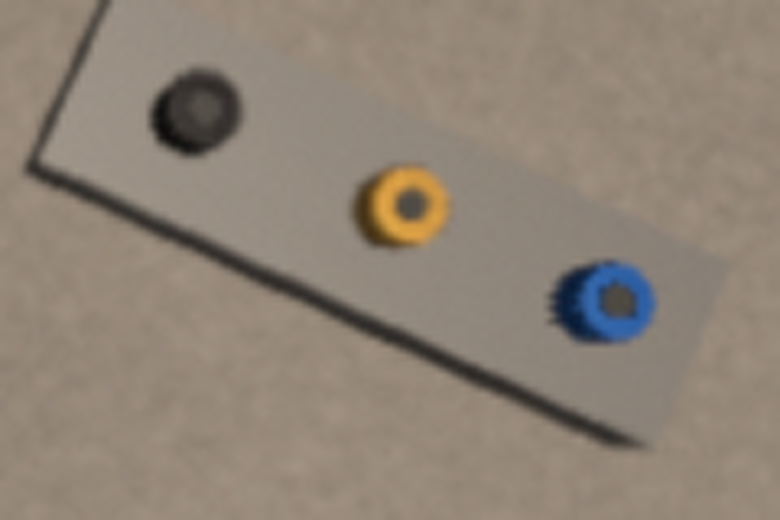

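```bash
python3 - <<'E'
from h import *
tp=cams.get_image('top')
f=lambda u,v,z:(lambda o,d:o+d*(z-o[2])/d[2])(*ray(tp,(355+u/6.5-.42,265+v/6.5-.42)))
br=f(411,204,77);bk=f(203,107,77);bl=f(618,300,77); print(br,bk,bl,np.linalg.norm(bk-bl),np.degrees(np.arctan2(*(bk-bl)[1::-1])))
robot.goto(br+[0,0,90],quat([0,0,1],np.radians(-25.))); robot.pause(.2)
ps=pose(); p=cams.get_image('wrist'); save(p,'w3.png'); np.save('pics/w3.npy',{'ps':ps,**p},allow_pickle=True)
for t in ['brass_stud_grip','brass_stud_shoulder','block','blue_stud_grip','black_stud_grip']:
  print(t,[(round(x['conf'],2),toworld(p,x['location'],ps).round(1)) for x in models.place_of(p,t)[:2]])
print(readout.get_time(),ps)
a=cv2.cvtColor(p['pixels'],cv2.COLOR_RGB2BGR)[190:290,260:380]
cv2.imwrite('pics/z6.png',cv2.resize(a,(720,600),interpolation=2))
E
```

```text
[ 528.615 -227.878   77.   ] [ 557.153 -169.122   77.   ] [ 500.332 -286.409   77.   ] 130.3260084663105 64.15194095440644
brass_stud_grip [(0.93, array([ 655.1, -267.8,   59.2])), (0.83, array([ 533.6, -224.5,   73.8]))]
brass_stud_shoulder [(0.89, array([ 530. , -232.3,   45. ])), (0.87, array([ 662.4, -270.6,   31.5]))]
block [(0.63, array([ 529.4, -229.2,    7.9]))]
blue_stud_grip [(0.57, array([ 506.6, -288.9,   69.5]))]
black_stud_grip [(0.69, array([ 555.2, -167.2,   65.8]))]
9.0167 (array([ 528.851, -227.39 ,  167.048]), array([0.843, 0.538, 0.   , 0.   ]))
```

View pics/w3.png

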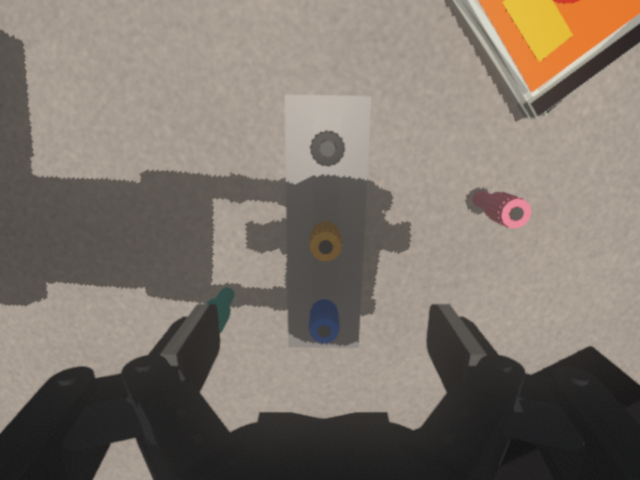

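View pics/z6.png

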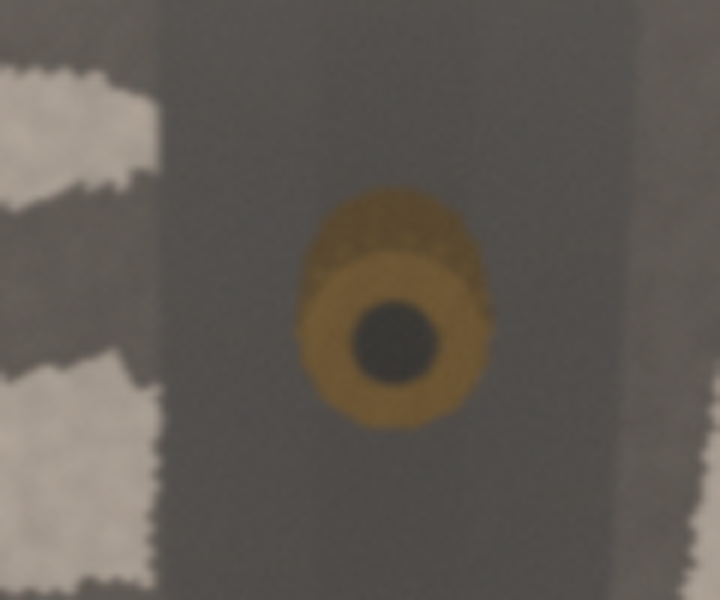

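```bash
python3 - <<'E'
from h import *
p=np.load('pics/w3.npy',allow_pickle=True).item()
o,d=ray(p,(325.4,246.4),p['ps']); b=o+d*(77-o[2])/d[2]; print('wrist est',b)
b=0.6*b+0.4*np.array([528.6,-227.9,77]); 
q=quat([0,0,1],np.radians(-25.5))
T=np.array([b[0],b[1],51.]); print(T)
robot.move_straight(T,frame=q,speed=150) 
print(readout.get_wrist_force())
print(hand.set_gripper(15),readout.get_opening(),readout.get_wrist_force(),pose(),readout.get_time())
ps=pose(); p=cams.get_image('wrist'); save(p,'w4.png')
E
```

```text
wrist est [ 530.149 -228.842   77.   ]
[ 529.529 -228.465   51.   ]
[-0.583  1.111  0.708]
False 19.389610662670034 [-1.679  0.935  3.481] (array([ 529.618, -228.51 ,   51.482]), array([0.846, 0.534, 0.   , 0.   ])) 10.5583
```

View pics/w4.png

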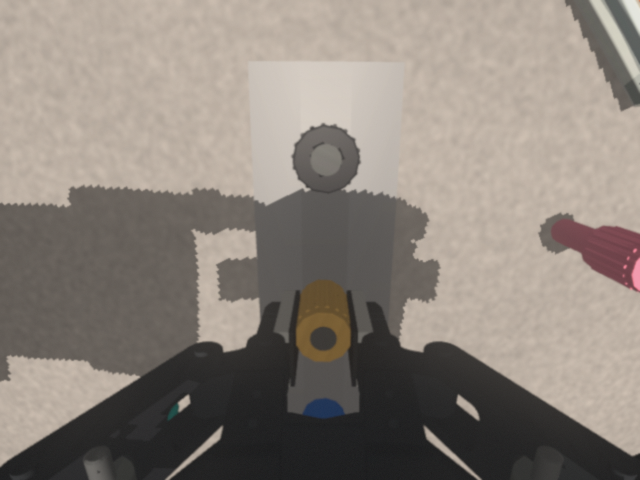

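```bash
python3 - <<'E'
from h import *
ps=pose(); p=cams.get_image('wrist')
a=cv2.cvtColor(p['pixels'],cv2.COLOR_RGB2BGR)
cv2.imwrite('pics/z7.png',cv2.resize(a[270:370,260:380],(720,600),interpolation=2))
def off(u,v):
    o,d=ray(p,(u,v),ps); X=o+d*(77-o[2])/d[2]; return R.from_quat(ps[1]).inv().apply(X-ps[0])
print(off(323,337))
robot.move_straight(ps[0]+[0,0,90],speed=200)
M=np.array([554.6,220.5,119.7]);h=np.radians(214.3)
a=np.array([np.sin(np.radians(15))*np.cos(h),np.sin(np.radians(15))*np.sin(h),np.cos(np.radians(15))])
print(readout.get_wrist_force(),readout.get_opening(),readout.get_time())
ps2=pose(); p2=cams.get_image('wrist'); save(p2,'w5.png')
# shoulder sits 6.5 behind TCP: TCP=45+6.4
for y in (-30,-20,0,20,30,60): print(y,robot.ik(M+a*46,quat(a,np.radians(y))))
E
```

```text
[ -0.403   0.122 -25.521]
[-0.126 -0.108 -1.889] 20.245164662525976 11.2583
-30 [0.187 0.387 1.69  0.141 0.829 0.641]
-20 [0.187 0.387 1.69  0.141 0.829 0.469]
0 [0.187 0.387 1.69  0.141 0.829 0.12 ]
20 [ 0.187  0.387  1.69   0.141  0.829 -0.237]
30 [ 0.187  0.387  1.69   0.141  0.829 -0.417]
60 [ 0.187  0.387  1.69   0.141  0.829 -0.957]
```

View pics/z7.png

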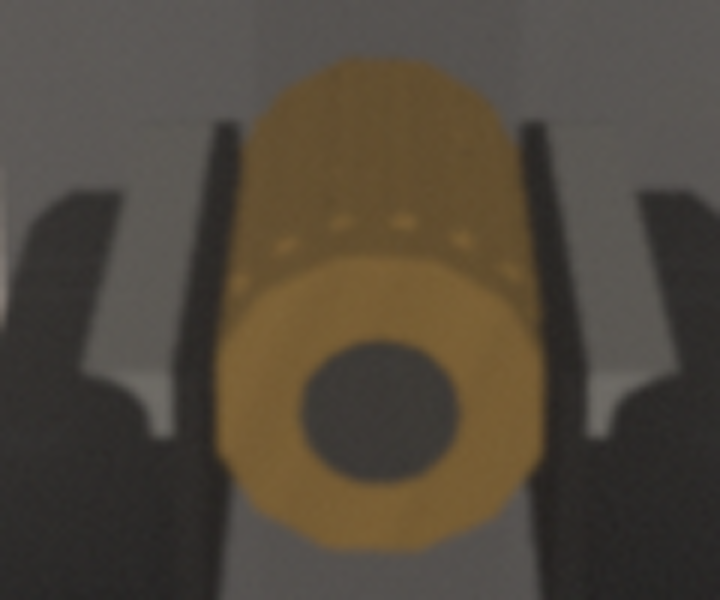

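View pics/w5.png

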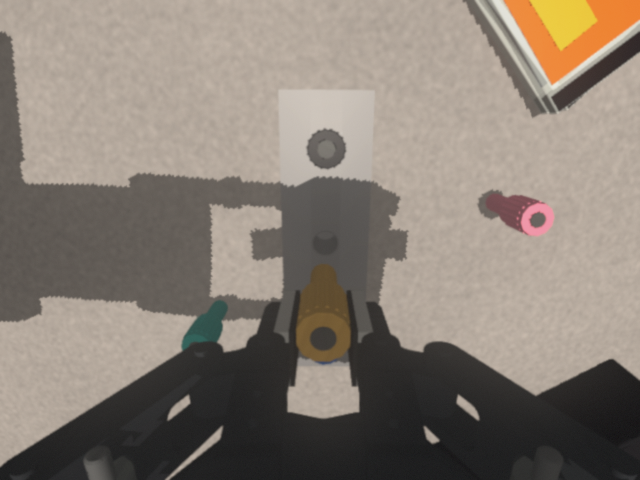

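```bash
cat >> h.py <<'E'
M=np.array([554.6,220.5,119.7]);_h=np.radians(214.3);_s=np.sin(np.radians(15))
A=np.array([_s*np.cos(_h),_s*np.sin(_h),np.cos(np.radians(15))])
E
python3 - <<'E'
from h import *
q=quat(A,np.radians(0))
robot.goto(M+A*90,q)
robot.move_straight(M+A*52,speed=100); robot.pause(.2)
ps=pose(); p=cams.get_image('wrist'); save(p,'w6.png'); np.save('pics/w6.npy',{'ps':ps,**p},allow_pickle=True)
s=cams.get_image('scene'); save(s,'s6.png'); t=cams.get_image('top'); save(t,'t6.png')
for c,n in ((p,'w'),(s,'s'),(t,'t')):
  for k in ['collet_mouth','brass_stud_shoulder','nut_grip']: print(n,k,[(round(x['conf'],2),toworld(c,x['location'],ps).round(1)) for x in models.place_of(c,k)[:3]])
print(ps,M+A*52,readout.get_wrist_force(),readout.get_time())
a=cv2.cvtColor(p['pixels'],cv2.COLOR_RGB2BGR)[140:380,220:440]
cv2.imwrite('pics/z8.png',cv2.resize(cv2.convertScaleAbs(a,alpha=1.6),(550,600),interpolation=2))
a=cv2.cvtColor(s['pixels'],cv2.COLOR_RGB2BGR)[110:210,360:460]
cv2.imwrite('pics/z9.png',cv2.resize(cv2.convertScaleAbs(a,alpha=1.6),(600,600),interpolation=2))
E
```

```text
w collet_mouth [(0.59, array([553.6, 218.2, 118.8]))]
w brass_stud_shoulder [(0.85, array([541.9, 211. , 163.9]))]
w nut_grip [(0.72, array([559.4, 220.5, 111.6]))]
s collet_mouth [(0.72, array([553.8, 220.3, 118.4]))]
s brass_stud_shoulder [(0.81, array([ 418.2, -249.4,   34.8])), (0.56, array([ 661.6, -263.1,   31. ])), (0.51, array([546.9, 216.6, 166.9]))]
s nut_grip [(0.6, array([562.2, 223.6, 106.3]))]
t collet_mouth [(0.62, array([552. , 223. , 116.9]))]
t brass_stud_shoulder [(0.72, array([ 418.6, -250.7,   31.5])), (0.62, array([ 657.2, -266.2,   33.4]))]
t nut_grip [(0.5, array([552. , 224.1, 107. ]))]
(array([543.845, 212.89 , 170.744]), array([0.707, 0.695, 0.129, 0.024])) [543.482 212.916 169.928] [-0.924 -0.137 -0.503] 14.25
```

View pics/z8.png

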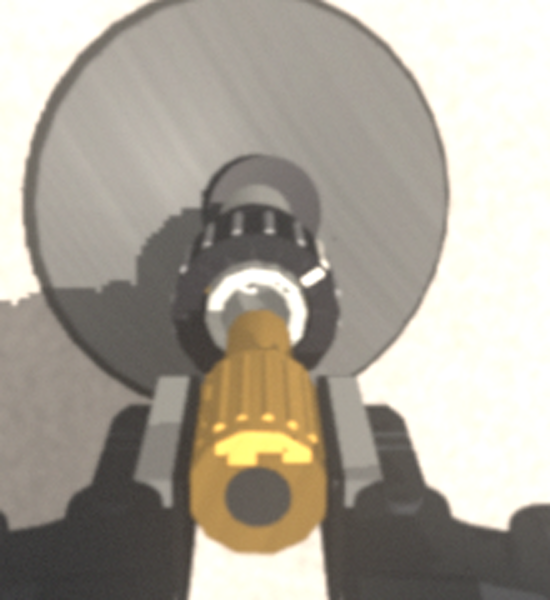

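View pics/z9.png

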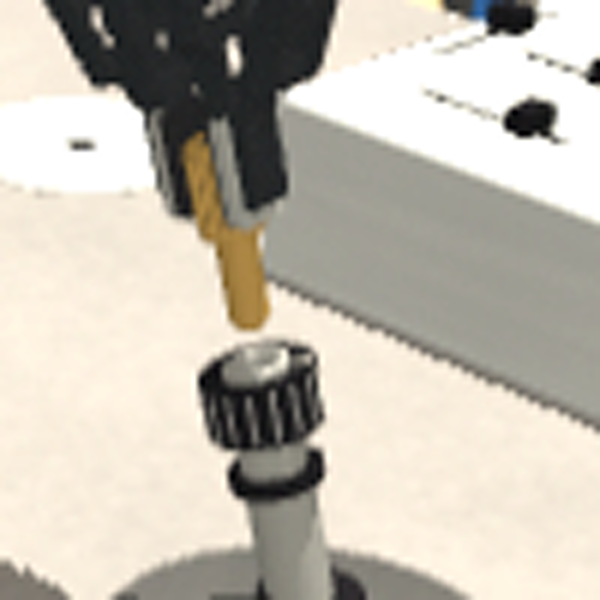

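```bash
python3 - <<'E'
from h import *
p=np.load('pics/w6.npy',allow_pickle=True).item();ps=p['ps']
z=R.from_quat(ps[1]).apply([0,0,1]); print(z,-A)
z8=lambda X:(proj(p,X,ps)[0]-[220,140]+.3)*2.5
print('M',z8(M),'headtop',z8(ps[0]-z*25.8),'foot',z8(ps[0]+z*40.2),'axis hits mouth at',z8(ps[0]+z*51.0))
for dv in np.eye(3): print(z8(M+dv)-z8(M))
s=cams.get_image('scene'); z9=lambda X:(proj(s,X)[0]-[360,110]+.4)*6
print('M',z9(M),'foot',z9(ps[0]+z*40.2),'sh',z9(ps[0]+z*6.2),'hit',z9(ps[0]+z*51))
for dv in np.eye(3): print(z9(M+dv)-z9(M))
E
```

```text
[ 0.215  0.146 -0.966] [ 0.214  0.146 -0.966]
M [254.872 313.265] headtop [257.078 493.746] foot [257.4   332.548] axis hits mouth at [257.434 315.392]
[ 4.155 -0.317]
[-0.137 -4.17 ]
[0.895 0.844]
M [248.356 358.687] foot [243.271 324.847] sh [224.929 230.244] hit [248.961 354.198]
[2.168 1.028]
[ 2.089 -0.854]
[ 0.257 -2.694]
```

```bash
python3 - <<'E'
import cv2
a=cv2.imread('pics/s6.png')[140:190,380:430]; cv2.imwrite('pics/za.png',cv2.resize(a,(600,600),interpolation=cv2.INTER_CUBIC))
a=cv2.imread('pics/w6.png')[230:290,290:350]; cv2.imwrite('pics/zb.png',cv2.resize(cv2.convertScaleAbs(a,alpha=1.2),(600,600),interpolation=cv2.INTER_CUBIC))
E
```

```text
(no output)
```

View pics/za.png

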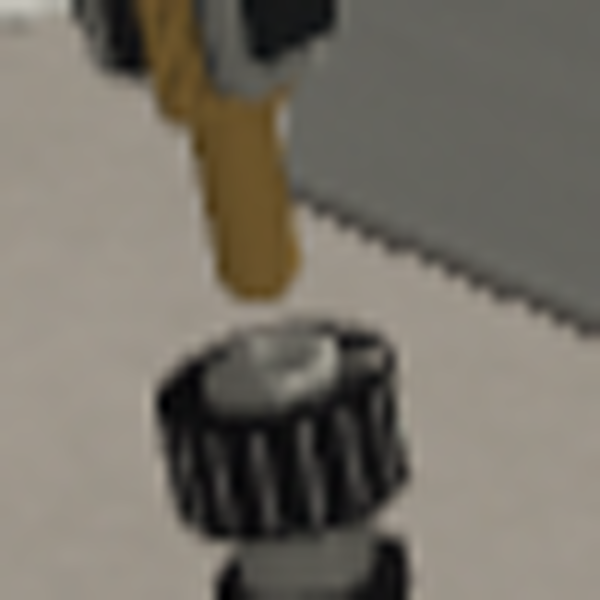

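View pics/zb.png

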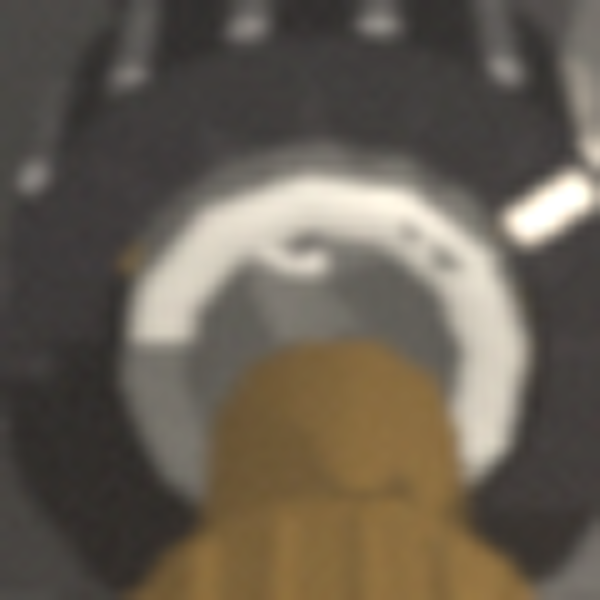

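```bash
cat > ins.py <<'E'
from h import *
C=M.copy()
for d in (40,35,30,22,14,9):
    robot.move_straight(C+A*d,speed=60)
    f=np.array(readout.get_wrist_force()); print(d,f.round(2),'ax',round(f@A,2),readout.get_ft_torque(),(np.array(readout.get_ee_pos())-C-A*d).round(2))
    if np.linalg.norm(f)>18: break
print(readout.get_time())
ps=pose(); p=cams.get_image('wrist'); save(p,'w7.png');s=cams.get_image('scene'); save(s,'s7.png')
a=cv2.cvtColor(s['pixels'],cv2.COLOR_RGB2BGR)[120:190,365:435]
cv2.imwrite('pics/zc.png',cv2.resize(a,(600,600),interpolation=2))
E
python3 ins.py
```

```text
40 [-0.42  0.12 -0.78] ax -0.68 [-0.091  0.144  0.06 ] [-0.32 -0.01 -0.81]
35 [ 0.02 -1.17 -1.76] ax -1.53 [-0.309  0.178  0.003] [-0.1  -0.09 -0.39]
30 [ 0.18 -1.21 -1.94] ax -1.74 [-0.363  0.212 -0.089] [-0.05 -0.1  -0.4 ]
22 [ 0.21 -1.62 -1.69] ax -1.45 [-0.496  0.101 -0.134] [-0.03 -0.06 -0.57]
14 [ 0.83 -2.2  -3.21] ax -2.96 [-0.598  0.151 -0.109] [-0.04 -0.08 -0.44]
9 [ 1.4  -2.67 -4.08] ax -3.85 [-0.733  0.192 -0.15 ] [-0.06 -0.09 -0.25]
15.9667
```

View pics/zc.png

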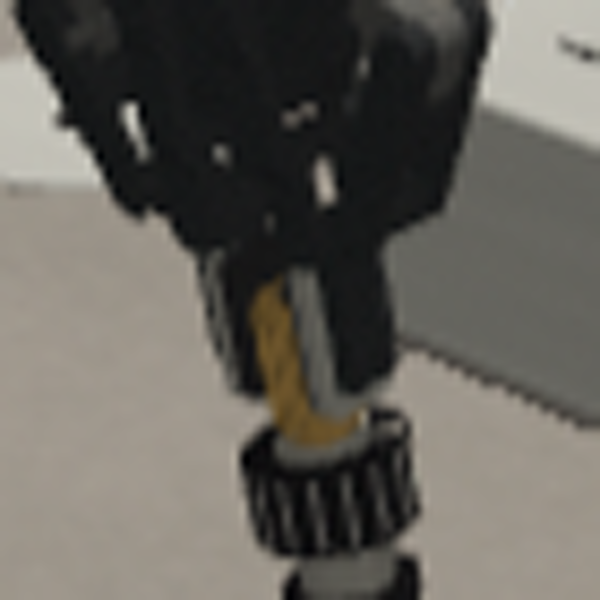

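```bash
python3 - <<'E'
from h import *
f0=np.array(readout.get_wrist_force())
for d in np.arange(8,1,-1.0):
    robot.move_straight(M+A*d,speed=40)
    f=np.array(readout.get_wrist_force()); e=np.array(readout.get_ee_pos())
    print(d,f.round(2),'ax',round(f@A,2),'ee d',round((e-M)@A,2))
    if f@A-f0@A>10: break
print(readout.get_time())
E
```

```text
8.0 [-0.84 -4.05 -1.9 ] ax -1.06 ee d 8.14
7.0 [-0.41 -5.17 -0.89] ax -0.02 ee d 7.16
6.0 [-1.71 -6.08  0.91] ax 2.13 ee d 6.29
5.0 [-5.86 -8.28  8.56] ax 10.73 ee d 6.17
17.0667
```

```bash
python3 - <<'E'
from h import *
hand.set_gripper(85); robot.pause(.1)
print(readout.get_opening(),readout.get_wrist_force())
robot.move_straight(M+A*50,speed=120)
q=robot.ik(M+A*50,quat(A,np.radians(120))); print(q)
ps=pose(); p=cams.get_image('wrist'); save(p,'w8.png')
s=cams.get_image('scene')
print(models.place_of(s,'brass_stud_shoulder') and [(round(x['conf'],2),toworld(s,x['location']).round(1)) for x in models.place_of(s,'brass_stud_shoulder')])
robot.movej(q); robot.pause(.1)
p=cams.get_image('wrist'); save(p,'w9.png')
print(readout.get_time(),(pose()[0]-M)@A)
a=cv2.cvtColor(s['pixels'],cv2.COLOR_RGB2BGR)[130:200,370:440]
cv2.imwrite('pics/zd.png',cv2.resize(a,(600,600),interpolation=2))
E
```

```text
84.79983672135259 [ 1.212 -0.639  0.637]
[ 0.186  0.381  1.687  0.14   0.838 -1.992]
[(0.67, array([ 419.6, -248.8,   32.9])), (0.65, array([ 662.8, -265. ,   36.8])), (0.5, array([557.3, 222.9, 115.3]))]
20.5167 49.98007665441827
```

View pics/zd.png

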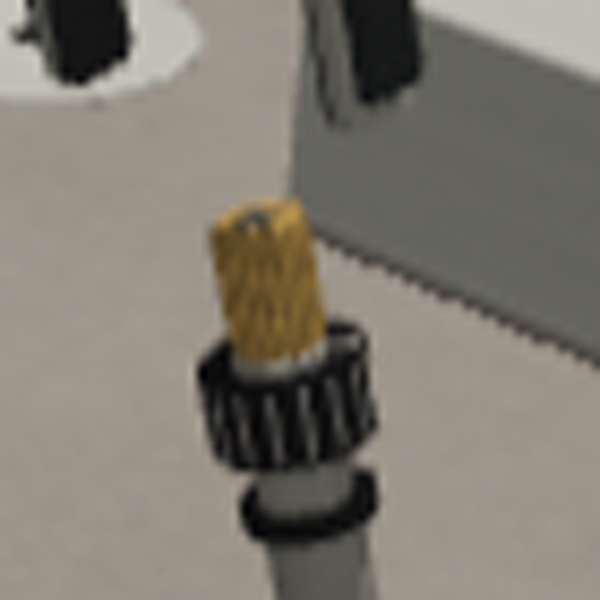

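View pics/w9.png

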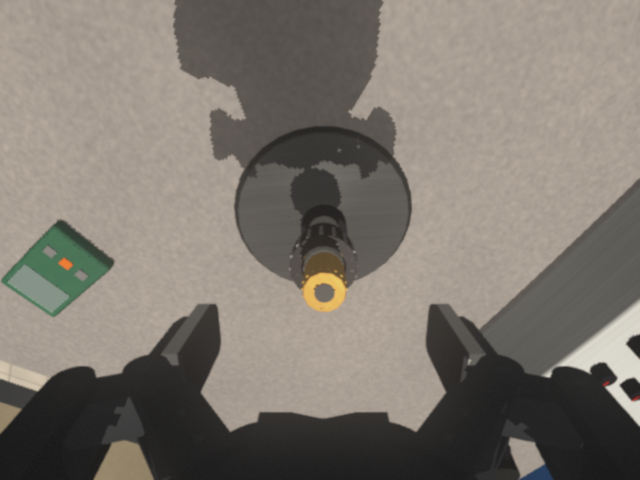

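```bash
python3 - <<'E'
from h import *
robot.move_straight(M-A*28,speed=80); 
print('down',readout.get_wrist_force(),readout.get_ft_torque(),(pose()[0]-M)@A,readout.get_time())
t0=np.array(readout.get_ft_torque())@A; e0=readout.get_joint_efforts()[5]
hand.set_gripper(33); print(readout.get_opening(),readout.get_wrist_force())
print('base',t0,e0,'grip',np.array(readout.get_ft_torque())@A,readout.get_joint_efforts()[5],readout.get_joints(),readout.get_time())
ps=pose(); p=cams.get_image('wrist'); save(p,'w10.png')
E
```

```text
down [-0.095 -0.001  1.034] [-0.099  0.089  0.019] -27.518747775226615 21.6417
37.5804726148893 [-2.653 -0.269  4.707]
base 0.02652601193553392 -0.000611827963439282 grip -0.021216460633750205 0.018297427450306714 [ 0.202  0.51   1.718  0.161  0.677 -2.009] 22.1417
```

View pics/w10.png

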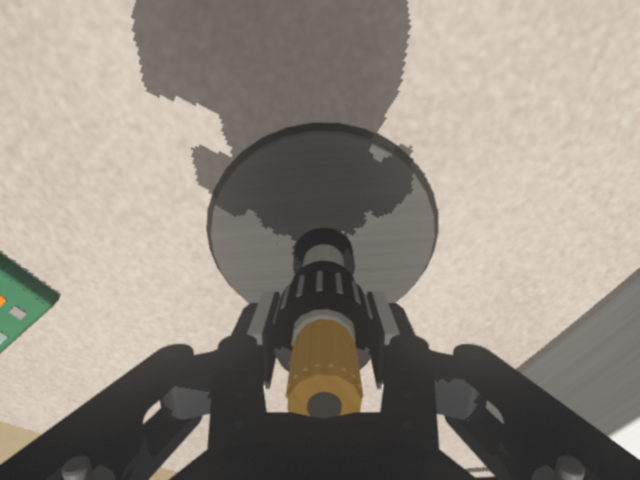

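```bash
cat > turn.py <<'E'
from h import *
import sys,json
def step(d,log):
    j=list(log['cmd']); j[5]+=d; robot.movej(j); log['cmd']=j
    a=[(np.array(readout.get_ft_torque())@A, readout.get_joint_efforts()[5]) for _ in range(3)]
    f=np.array(readout.get_wrist_force()); q=readout.get_joints()[5]
    a=np.mean(a,0); log['r'].append([q,a[0],a[1]])
    print('q6 %.3f rot %.3f tau %.3f eff %.3f F %s open %.1f t %.2f'%(q,q-log['q0'],a[0],a[1],f.round(1),readout.get_opening(),readout.get_time()))
E
python3 - <<'E'
from turn import *
j=list(map(float,readout.get_joints())); log={'cmd':j,'q0':j[5],'r':[]}
for d in [.1,.1,.15,.15,.15,.15,.1,.1]: step(d,log)
json.dump(log,open('log.json','w'),default=float)
E
```

```text
q6 -1.911 rot 0.098 tau -0.272 eff 0.089 F [-0.3 -0.3  1. ] open 37.6 t 22.44
q6 -1.813 rot 0.196 tau -0.236 eff 0.067 F [-0.8 -0.7  0.5] open 37.6 t 22.69
q6 -1.665 rot 0.344 tau -0.238 eff 0.159 F [-0.9 -0.1  0.7] open 37.7 t 22.96
q6 -1.515 rot 0.493 tau -0.199 eff 0.146 F [-1.  -1.1  2. ] open 37.9 t 23.23
q6 -1.366 rot 0.643 tau -0.221 eff 0.141 F [-0.8 -0.3  2.6] open 37.5 t 23.49
q6 -1.216 rot 0.793 tau -0.228 eff 0.138 F [-1.6  0.   2.9] open 37.4 t 23.76
q6 -1.115 rot 0.894 tau -0.271 eff 0.035 F [-1.6  0.1  3. ] open 37.5 t 24.01
q6 -1.015 rot 0.994 tau -0.200 eff 0.042 F [-1.8 -1.   2.1] open 37.4 t 24.26
```

```bash
cat > turn2.py <<'E'
from turn import *
def step2(d,log,n=6):
    j=list(log['cmd']); j[5]+=d; robot.movej(j); log['cmd']=j
    a=[]
    for _ in range(n):
        robot.pause(.02); a.append((np.array(readout.get_ft_torque())@A, readout.get_joint_efforts()[5]))
    q=readout.get_joints()[5]; s=np.std(a,0); a=np.mean(a,0); log['r'].append([q,a[0],a[1]])
    print('rot %.3f tau %.3f (sd %.3f) eff %.3f F %s open %.1f t %.2f'%(q-log['q0'],a[0],s[0],a[1],np.array(readout.get_wrist_force()).round(1),readout.get_opening(),readout.get_time()))
    return a[0]
E
python3 - <<'E'
from turn2 import *
log=json.load(open('log.json'))
n=0
for i in range(12):
    t=step2(.1,log)
    if t<-.34: break
json.dump(log,open('log.json','w'),default=float)
E
```

```text
rot 1.096 tau -0.158 (sd 0.047) eff -0.139 F [-1.7 -1.7  2.7] open 37.7 t 24.61
rot 1.197 tau -0.195 (sd 0.015) eff -0.145 F [-2.3 -0.7  4. ] open 37.4 t 24.96
rot 1.297 tau -0.194 (sd 0.043) eff -0.146 F [-2.2 -1.4  3.2] open 37.3 t 25.31
rot 1.397 tau -0.229 (sd 0.049) eff -0.146 F [-2.5 -1.1  3.8] open 37.4 t 25.66
rot 1.497 tau -0.215 (sd 0.027) eff -0.146 F [-2.3 -1.4  4.9] open 37.6 t 26.01
rot 1.597 tau -0.206 (sd 0.044) eff -0.141 F [-2.6 -1.   4. ] open 37.4 t 26.36
rot 1.697 tau -0.178 (sd 0.040) eff -0.113 F [-1.8 -1.2  4.9] open 37.5 t 26.71
rot 1.795 tau -0.192 (sd 0.026) eff -0.107 F [-3.3 -1.   5.9] open 37.4 t 27.06
rot 1.894 tau -0.133 (sd 0.016) eff -0.066 F [-4.  -0.7  5.1] open 37.5 t 27.41
rot 1.994 tau -0.086 (sd 0.036) eff -0.021 F [-2.5 -1.   5.5] open 37.4 t 27.76
rot 2.093 tau -0.000 (sd 0.027) eff 0.036 F [-2.8 -1.4  3.8] open 37.3 t 28.11
rot 2.193 tau 0.048 (sd 0.033) eff 0.086 F [-2.8 -1.5  5.5] open 37.6 t 28.46
```

```bash
python3 - <<'E'
from h import *
hand.set_gripper(85); robot.pause(.1); print(readout.get_opening(),readout.get_wrist_force(),readout.get_time())
robot.move_straight(M+A*60,speed=120); robot.pause(.1)
ps=pose(); p=cams.get_image('wrist'); save(p,'w11.png'); np.save('pics/w11.npy',{'ps':ps,**p},allow_pickle=True)
s=cams.get_image('scene'); save(s,'s11.png')
for k in ['brass_stud_shoulder','brass_stud_grip','nut_grip']: print(k,[(round(x['conf'],2),toworld(p,x['location'],ps).round(1)) for x in models.place_of(p,k)[:2]])
print(M,M+A*23,M-A*10,readout.get_time())
a=cv2.cvtColor(s['pixels'],cv2.COLOR_RGB2BGR)[130:200,370:440]
cv2.imwrite('pics/ze.png',cv2.resize(a,(600,600),interpolation=2))
a=cv2.cvtColor(p['pixels'],cv2.COLOR_RGB2BGR)[190:330,250:410]
cv2.imwrite('pics/zf.png',cv2.resize(cv2.convertScaleAbs(a,alpha=1.4),(685,600),interpolation=2))
E
```

```text
84.89820623042401 [0.244 0.458 1.317] 29.0917
brass_stud_shoulder [(0.61, array([553.9, 214.8, 118.6]))]
brass_stud_grip [(0.93, array([555.6, 218.8, 145.4])), (0.65, array([562.7, 227.8,  87.7]))]
nut_grip [(0.88, array([560.6, 222.8, 111.4]))]
[554.6 220.5 119.7] [549.682 217.145 141.916] [556.738 221.959 110.041] 30.3167
```

View pics/ze.png

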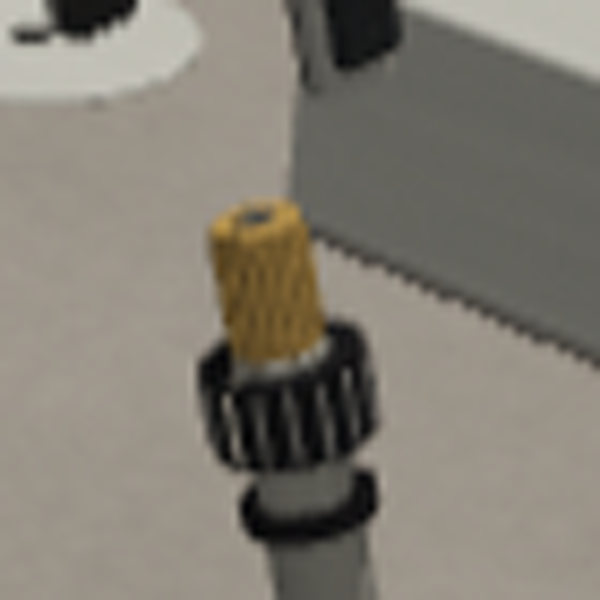

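View pics/zf.png

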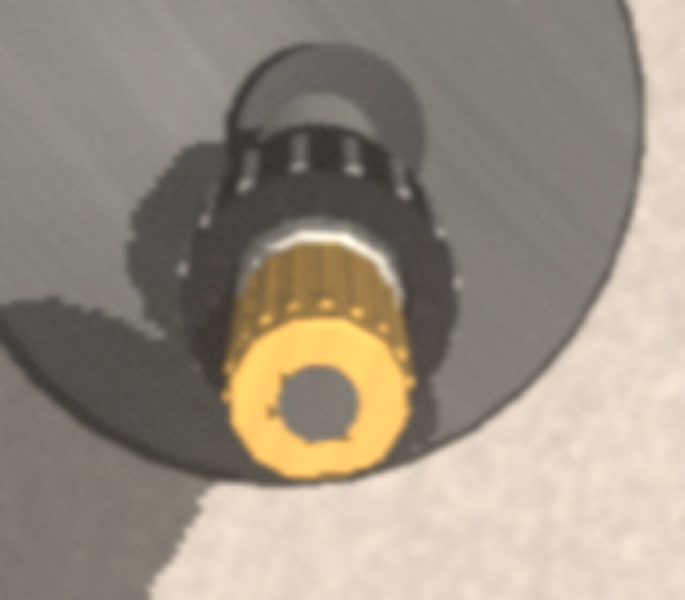

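```bash
python3 - <<'E'
from h import *
q=list(map(float,readout.get_joints())); print(q[5]); q[5]-=2.8; robot.movej(q); robot.pause(.15)
ps=pose(); p=cams.get_image('wrist'); save(p,'w12.png'); np.save('pics/w12.npy',{'ps':ps,**p},allow_pickle=True)
print(readout.get_time())
a=cv2.cvtColor(p['pixels'],cv2.COLOR_RGB2BGR)[190:330,250:410]
cv2.imwrite('pics/zg.png',cv2.resize(cv2.convertScaleAbs(a,alpha=1.6),(685,600),interpolation=2))
w1=np.load('pics/w1.npy',allow_pickle=True).item()
# mark inner/outer ends in z1
u=np.cross(A,[0,0,1.]);u/=np.linalg.norm(u);v=np.cross(A,u)
def ang(pic,uv):
    o,d=ray(pic,uv,pic['ps']); c=M-A*2; X=o+d*((c-o)@A)/(d@A)-c; return np.degrees(np.arctan2(X@v,X@u)),np.linalg.norm(X)
print(ang(w1,(285+460/7.5-.4,195+290/7.5-.4)))
c=M-A*2
w=np.load('pics/w12.npy',allow_pickle=True).item()
a0=np.radians(ang(w1,(285+460/7.5-.4,195+290/7.5-.4))[0])
for r in (1.9,2.0,2.1,2.2):
    X=c+16*(np.cos(a0-r)*u+np.sin(a0-r)*v); print(r,(proj(w,X,w['ps'])[0]-[250,190]+.4)*4.283)
E
```

```text
0.20842727011832424
32.8917
(np.float64(-92.86905772164177), np.float64(15.673270598523983))
1.9 [243.683 222.445]
2.0 [252.916 216.155]
2.1 [262.792 210.774]
2.2 [273.209 206.363]
```

View pics/zg.png

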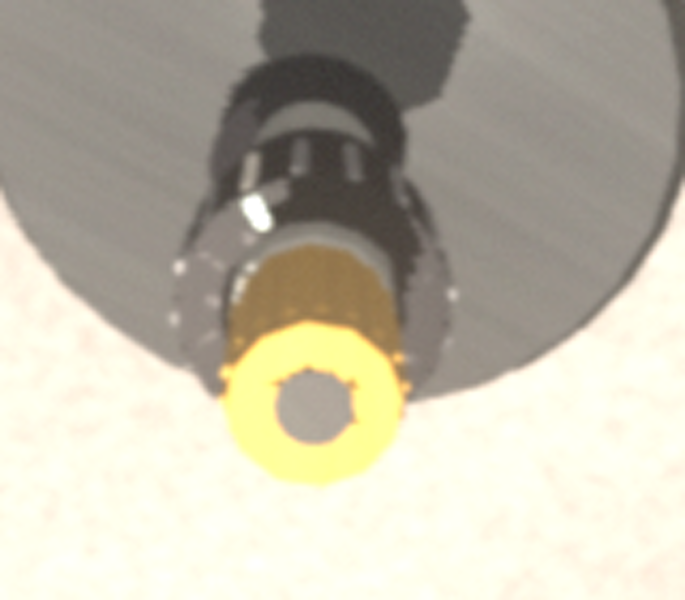

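```bash
python3 - <<'E'
from h import *
w=np.load('pics/w12.npy',allow_pickle=True).item()
z=lambda X:(proj(w,X,w['ps'])[0]-[250,190]+.4)*4.283
u=np.cross(A,[0,0,1.]);u/=np.linalg.norm(u);v=np.cross(A,u)
th=np.linspace(0,6.28,100)
def circ(r,d): 
    q=np.array([z(M-A*d+r*(np.cos(t)*u+np.sin(t)*v)) for t in th]); return q.min(0),q.max(0)
print('nut top',circ(20,2),'rim',circ(12,0),'stud top',circ(11,-32))
s=np.load('pics/w1.npy',allow_pickle=True).item()
print('w1 rim centre', proj(s,M,s['ps']))
E
```

```text
nut top (array([173.89 , 171.486]), array([453.835, 435.183])) rim (array([229.147, 230.713]), array([398.583, 390.127])) stud top (array([223.736, 317.087]), array([404.466, 483.867]))
w1 rim centre [[326.926 243.397]]
```

```bash
python3 - <<'E'
from h import *
robot.move_straight(M+A*110,speed=150); robot.pause(.3)
s=cams.get_image('scene'); save(s,'s13.png'); print(readout.get_time(),readout.get_wrist_force())
E
```

```text
33.725 [ 0.091  0.464 -0.545]
```

View pics/s13.png

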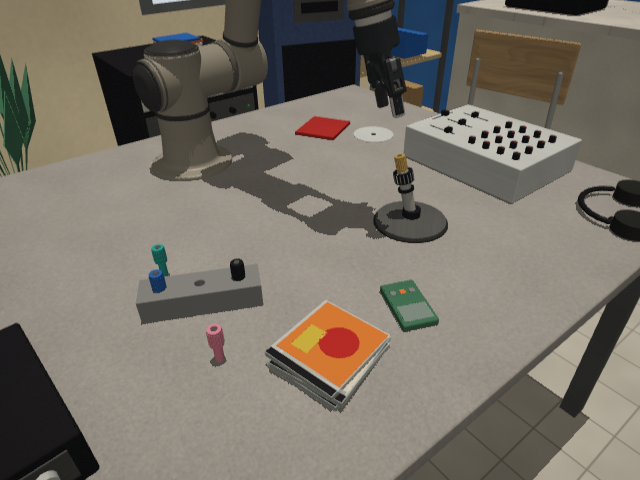

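The picture shows the brass stud in the stand's collet at about (402,163) and its hole in the block empty. The other studs, the CDs and the player have not moved, and the gripper is clear of everything.

```bash
python3 -c "
from h import *
print(job.close_job(),readout.get_time())"
```

```text
the job is handed in; nothing more can be done
the job is handed in; nothing more can be done
```

The brass stud is fully home in the collet, the nut is tightened clockwise onto it, and I let go and backed away. I handed the job in at about 34 s; the system gives no verdict.

- **Seating:** the stud's shoulder met the mouth at the expected depth, with axial force rising to about 11 N. After release, the head in the wrist picture lay within about 1 mm of where a fully seated stud should show.
- **Tightening:** I turned the nut 2.19 rad by the joint reading. The held torque rose steadily from about 1.7 rad. By the end it had gained about 0.23–0.25 N m, which puts the nut about 0.4–0.55 rad past first touch. That is inside the firm range, and I stopped there.
- **Disagreements:**
  - The white mark on the nut shows about 2.05–2.1 rad, roughly 0.1 rad less than the joint. Slight slip or measuring error could explain it, and it still leaves the nut in the firm range.
  - While the nut was free, the held torque read about −0.2 N m, the opposite sign to what I expected. I therefore judged the grip by the rise in torque, not its absolute value.
- **Surroundings:** the last picture shows the other studs, the CD pile and the player where they were.

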